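# Pin back the tape winder's belt tensioner

## Task

Get the tape winder ready for a new belt: take the locking pin with the tall round grip from the wooden rack, swing the sprung tension wheel round until the eye in its lug stands over the hole in the base, and leave the wheel locked there, with the pin upright and pushed fully home through the eye into the hole.

Things in the scene. Friction and masses are not known exactly. Their poses are not given: they have to be found in the camera images.
- pin_grip (a point): Locking pin, 0.1 kg: black upright cylinder grip, 28 mm across, 50 mm tall, on a 14 mm steel shank 60 mm long, its last 12 mm tapering to a 6 mm nose. Point: centre of the grip, 85 mm above the nose; z up the pin. Hangs by its grip in one of three holes 80 mm apart in a plywood rack (top 85 mm above table). The other pins (T bar head; low flat disc head) are too short.
- drive_unit: Winder drive unit, fixed to the table: grey base 45 mm high with a flat top, two fixed belt pulleys on its +x part and the sprung steel tension wheel. Origin: on the wheel's vertical axis, at table level; z up. The base reaches 110 mm from the origin to -x, +y and -y, 220 mm to +x. Nothing on it is higher than 85 mm above the table.
- eye (a point): Top centre of the eye, a 22 mm through hole in the wheel's lug, 75 mm from the axis. Lug 44 mm wide, 60 to 74 mm above table: 15 mm of air below it. A spring holds it on a stop; 55 degrees anticlockwise from above brings it over the lock hole, pull 1 N rising to 3 N; let go, it springs back. The pin's nose, lowered through the eye to just above the base, can swing and hold the wheel.
- lock_hole (a point): Centre of the mouth of the lock hole in the base's top (45 mm above table), 75 mm from the wheel's axis towards the drive unit's -y: round, 18 mm across, slightly chamfered, 40 mm deep. With the pin fully home through eye and hole, its grip's underside rests on the lug and the grip's centre is 99 mm above the table.
Not all that is in view belongs to the job. What is shaped like the part that bears pin_grip but green, orange or pink is not meant.

How it is judged:
At the end, for the whole second after the job is handed in: The eye stands within 14 mm of the lock hole seen from above, and the locking pin stands through both: the centre of its grip within 25 mm of the hole seen from above and at most 109 mm above the table (home within 10 mm), the pin within 15 degrees of upright (horizontal distance between eye and lock_hole below 0.014 m and horizontal distance between pin_grip and lock_hole below 0.025 m and height (world z) of pin_grip below 0.109 m and angle between pin_grip's own z axis and vertical below 0.26 rad); the robot touches nothing.
It also fails if it takes over 45 s, if anything falls off the work surface, if the arm or the gripper's body presses on something with over 40 N, if the wrist force passes 120 N, or if a joint passes its speed limit or range.

## Robot

A 6-joint arm with a two-finger parallel gripper is mounted at the origin on the work surface. World frame = base frame: x ahead of the robot, y to its left, z up, the work surface at z = 0. Lengths are in m, angles in rad, forces in N, time in s.
With the tool pointing down it reaches from about 0.25 to 0.725 m from the base axis. Payload 4 kg.
Tool frame: the origin (TCP) lies between the finger pads; the fingertips stand 17 mm ahead of it and the grasp point (between the pads) lies 2 mm behind it; z points along the fingers, x is the direction in which the jaws open and shut, and the axes are right-handed (so a half turn about z gives the same grasp; the last joint's range is limited). The gripper opens to 85 mm and grips with 20 to 120 N. Pads are 22 mm wide; open, the fingers measure 114 mm over their backs; the gripper's body (76 mm by 85 mm) begins 54 mm behind the grasp point. The pads swing forward as they close: fully open they stand 13 mm farther back than shut.
Start: joints at [-1.282, 0.241, 0.005, 1.335, 0, 1.571], TCP at [0.142, -0.479, 0.248] pointing down, gripper open.
Joint ranges: [-2.72, 2.72], [-1.05, 1.87], [-1.09, 1.28], [-1.99, 2.15], [-1.42, 1.44], [-3.14, 3.14]. Speed limits (rad/s): [2.79, 2.79, 3.14, 3.14, 3.14, 3.14].

## Interface

Orientations are given as a unit quaternion [x, y, z, w].
In Python, from workcell import telemetry, cams, workorder gives the robot as it stands. The module is installed in compiled form; this text tells all that it offers.
- The arm moves only by the tool apply_moves, never from a script. Its argument "moves" is a list that holds one entry, the list of rows, each a list of 4 numbers: the shift along the tool's x, y, z in mm, then the turn about the tool's z in degrees. A call has exactly 10 rows; each row shifts and turns the pose as measured when the row begins, along the tool's axes as they then stand; what a row does not reach is not made up. A row lasts 1/10 s, in which the tool goes at most 50 mm and 8.59 degrees, less where a joint would pass 70% of its speed; a pose out of reach is approached as far as the arm can. A call with a gripper value outside its range is refused whole. "hand" is the gripper's target within -1 to 1 (fully open at 1, half-way at 0, shut at -1), set as the call begins (left out, the last holds). The fingers move at their own pace and stop on an object; the grip force is fixed at half the most. Time passes only in rows, so rows that do not move let the fingers close, or fill a call up. It gives the time, the measured TCP pose, the force and the opening at its end, in the units of the state.
- telemetry.get_obs(): the state, without advancing time (a new reading comes with each control period).
- cams.camera(name): name is "scene" or "top"; returns a dict with "color" (400x640x3 uint8, red, green, blue), "fovy" (degrees; the focal length in pixels is half the picture's height over the tangent of half this angle, whatever the lens; pixels are square), "cx", "cy" (the principal point, pixels), "k1" (the pictures are not rectified: a ray, as slopes to the right and down, at radius r is drawn at 1 + k1 r^2 times it, then the intrinsics apply), "camera_from_world" (4x4, takes a point from world to camera coordinates). Camera axes: x right, y down, z forward; pixel columns grow to the right and rows downward; lengths in m; the calibration is good to about 2 mm. A picture is of the moment at which its call begins. There is no depth.
- workorder.job_done(): hands the job in, once; it reports no verdict.
The state is a dict: "clock": time; "joint_pos": joint angles; "joint_vel": joint speeds; "tau": joint torques, N m; "eef_pos": TCP position; "tool_rot": TCP orientation; "ft_force": force on the tool from outside, world axes, zero at the start; "ft_torque": the same for the moment, N m; "grip_width": finger opening in m.
Only numpy, scipy, OpenCV 4.12 (cv2) and the standard library are available. Lean on these libraries where they do the work, as an engineer would, in place of code of your own. Each camera call takes 0.05 s, during which the arm holds its last target. There are 200 camera calls.

## Working session

There is one attempt and no reset: what is moved stays moved. The work goes in short steps, Python scripts to look and compute and a tool call to move; the robot and the scene stay as the last step left them, time stands still between calls to the robot, and variables do not carry over. Pictures are saved under pics/ and viewed, about 8 in all and at most 12, crops included, and the job is handed in when it is done.

Besides the shell and the picture viewer there is one more tool, called after ">>>" by a JSON object that holds its "method" and its "body". apply_moves: Moves the arm, as the interface text tells. Its arguments: {"type":"object","properties":{"moves":{"type":"array"},"hand":{"type":"number"}},"required":["moves"]}

```bash
mkdir -p pics; cat > h.py <<'E'
import numpy as np, cv2
from workcell import telemetry, cams, workorder
def K(c):
    f=c["color"].shape[0]/2/np.tan(np.radians(c["fovy"])/2); return f,c["cx"],c["cy"],c["k1"],np.array(c["camera_from_world"])
def proj(c,p):
    f,cx,cy,k,T=K(c); q=T[:3,:3]@np.array(p)+T[:3,3]; s=q[:2]/q[2]; s=s*(1+k*(s@s)); return np.array([cx+f*s[0],cy+f*s[1]])
def ray(c,u,v):
    f,cx,cy,k,T=K(c); d=np.array([(u-cx)/f,(v-cy)/f]); s=d.copy()
    for _ in range(30): s=d/(1+k*(s@s))
    R=T[:3,:3]; return -R.T@T[:3,3], R.T@np.array([s[0],s[1],1])
def onz(c,u,v,z):
    o,d=ray(c,u,v); return o+d*(z-o[2])/d[2]
def tri(c1,a,c2,b):
    o,d=ray(c1,*a); p,e=ray(c2,*b); st=np.linalg.lstsq(np.c_[d,-e],p-o,rcond=None)[0]
    x,y=o+st[0]*d,p+st[1]*e; return (x+y)/2,np.linalg.norm(x-y)
def snap(n,name):
    c=cams.camera(n); cv2.imwrite("pics/%s.png"%name,c["color"][:,:,::-1]); return c
E
python3 - <<'E'
from h import *
for n in("scene","top"):
    c=snap(n,n+"0"); print(K(c))
print(telemetry.get_obs())
E
```

```text
(np.float64(411.8464542860001), 328.36127777194963, 200.03442997059148, -0.10231438484034913, array([[ 0.86238962,  0.506085  ,  0.01273217, -0.47955115],
       [ 0.25711057, -0.41618471, -0.87217225, -0.05167179],
       [-0.43609436,  0.75542588, -0.48903318,  1.19238925],
       [ 0.        ,  0.        ,  0.        ,  1.        ]]))
(np.float64(415.6315145326541), 321.0544349524694, 192.85443264269213, -0.0866541520034419, array([[-0.00216401, -0.99998737,  0.00453656, -0.04139251],
       [-0.98638649,  0.00138858, -0.16443774,  0.53915596],
       [ 0.16442936, -0.00483065, -0.98637703,  0.8608811 ],
       [ 0.        ,  0.        ,  0.        ,  1.        ]]))
{'clock': 0.1, 'joint_pos': array([-1.28199640e+00,  2.41330723e-01,  3.87470580e-03,  1.33521232e+00,
       -2.85877208e-05,  1.57080868e+00]), 'joint_vel': array([ 0.00107044, -0.00152876,  0.00280664, -0.00177302, -0.00060224,
        0.00116074]), 'tau': array([-2.84715843e-04, -3.73138046e+01,  2.53010166e+01,  1.08507858e-02,
       -2.49218289e-05, -5.78430530e-06]), 'eef_pos': array([ 0.14224191, -0.47878638,  0.24751142]), 'tool_rot': array([ 8.01495201e-01, -5.98000473e-01, -7.58758483e-04, -5.48265962e-04]), 'ft_force': array([-0.07543482, -1.09207194, -0.20535998]), 'ft_torque': array([-0.01171317, -0.01573811,  0.01655665]), 'grip_width': 0.08519192262149997}
```

View pics/scene0.png

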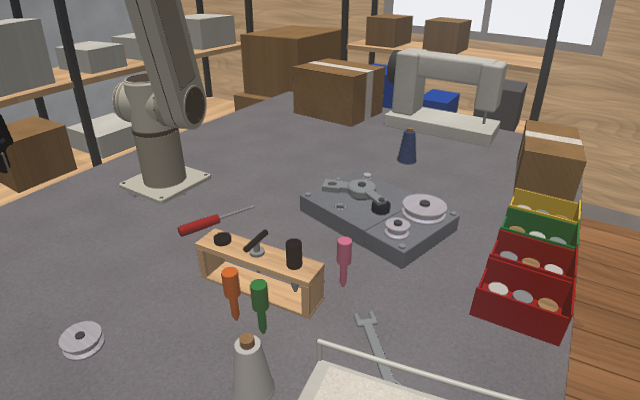

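View pics/top0.png

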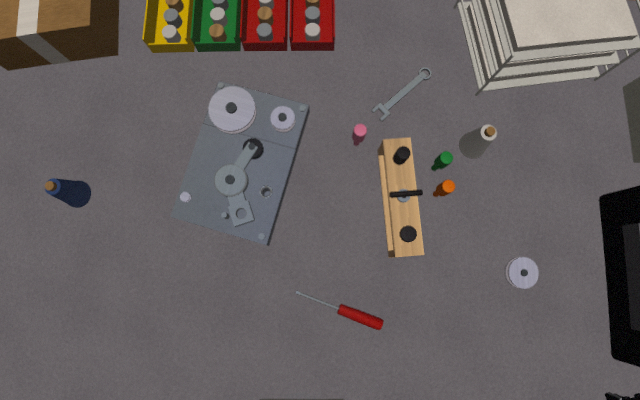

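Scene: the rack holds the disc head (222,239), T bar (257,241) and tall black grip (294,254). Decoys are orange (231,280), green (260,293) and pink (344,248). Top: tall grip (402,155), T (405,195), disc (408,234), pink (360,130), green (446,160), orange (447,187). The wheel is at (231,180), the eye at about (240,213) and the lock hole at (266,192). I choose the tall black grip at top (402,155) / scene (294,254) and will check it in one close crop.

```bash
python3 - <<'E'
from h import *
t=cv2.imread("pics/top0.png"); s=cv2.imread("pics/scene0.png")
a=cv2.resize(t[75:250,170:310],None,fx=3,fy=3,interpolation=cv2.INTER_CUBIC)
b=cv2.resize(t[110:260,370:460],None,fx=2,fy=2); d=cv2.resize(s[225:325,190:360],None,fx=2,fy=2)
o=np.zeros((525,770,3),np.uint8); o[:525,:420]=a; o[:300,425:605]=b; o[310:510,425:765]=d
cv2.imwrite("pics/crop.png",o)
E
```

```text
(no output)
```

View pics/crop.png

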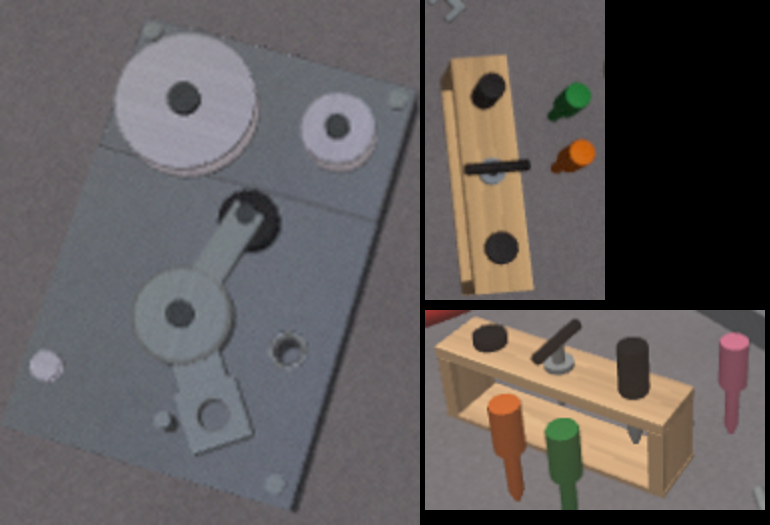

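The crop shows the tall cylinder grip at the rack end away from the robot, and a clear eye (top 241,213) and lock hole (266,191). Measuring.

```bash
python3 - <<'E'
from h import *
C={n:cams.camera(n) for n in("scene","top")}
def blob(n,box):
    x0,x1,y0,y1=box; g=C[n]["color"][y0:y1,x0:x1].max(2); m=(g<45).astype(np.uint8)
    k,l,st,ce=cv2.connectedComponentsWithStats(m); i=1+st[1:,4].argmax(); print(n,st[i],ce[i]+[x0,y0]); return ce[i]+[x0,y0]
a=blob("top",(388,420,140,172)); b=blob("scene",(280,308,232,278))
g,e=tri(C["top"],a,C["scene"],b); print("grip",g,e)
T=C["top"]
for n,(u,v),z in(("disc",(408,234),.09),("tray",(229.7,179.7),.08),("tray74",(229.7,179.7),.074),("eye",(241.3,213),.074),("hole",(266.3,191.3),.045),("pinktop",(360,130),.11),("green",(446,158),.11),("orange",(448,186),.11)):
    p=onz(T,u,v,z); print(n,p.round(4),"scene px",proj(C["scene"],p).round(1))
print("cam",ray(T,0,0)[0])
E
```

```text
top [  6   7  16  17 177] [401.32768362 155.06779661]
scene [ 6 18  1  4  4] [286.  251.5]
grip [ 0.60003943 -0.2104713   0.11649261] 0.013243569329113788
disc [ 0.4459 -0.2199  0.09  ] scene px [222.  239.4]
tray [0.5616 0.1506 0.08  ] scene px [361.4 184. ]
tray74 [0.5628 0.1519 0.074 ] scene px [361.9 186.1]
eye [0.4916 0.125  0.074 ] scene px [331.8 183.4]
hole [0.5426 0.0771 0.045 ] scene px [340.  206.9]
pinktop [ 0.6605 -0.1233  0.11  ] scene px [344.2 240. ]
green [ 0.601  -0.3007  0.11  ] scene px [257.8 283.2]
orange [ 0.542  -0.3017  0.11  ] scene px [229.5 271. ]
cam [ 0.39017244 -0.03798203  0.93799871]
```

```bash
cat >> h.py <<'E'
from scipy.spatial.transform import Rotation as R
def delta(p):
    o=telemetry.get_obs(); r=R.from_quat(o["tool_rot"]); X=r.as_matrix()[:,0]
    print("t %.1f"%o["clock"],"tcp",o["eef_pos"].round(4),"jaw",np.degrees(np.arctan2(X[1],X[0])).round(1),"tilt",np.degrees(np.arccos(-r.as_matrix()[2,2])).round(2),"w",round(o["grip_width"],4),"F",o["ft_force"].round(1),"q",o["joint_pos"].round(2))
    d=r.inv().apply(np.array(p)-o["eef_pos"])*1000; print("delta mm",d.round(1)); return d
E
python3 - <<'E'
from h import *
C={n:cams.camera(n) for n in("scene","top")}
g=C["scene"]["color"][232:278,280:308].max(2); m=(g<70).astype(np.uint8)
k,l,st,ce=cv2.connectedComponentsWithStats(m); i=1+st[1:,4].argmax(); b=ce[i]+[280,232]; print(st[i],b)
g=C["top"]["color"][140:172,388:420].max(2); m=(g<70).astype(np.uint8)
k,l,st,ce=cv2.connectedComponentsWithStats(m); i=1+st[1:,4].argmax(); a=ce[i]+[388,140]; print(st[i],a)
print(tri(C["top"],a,C["scene"],b), onz(C["top"],*a,.11), onz(C["scene"],*b,.11))
d=delta([.6,-.212,.25])
E
```

```text
[  6   7  16  31 449] [293.6169265 253.5857461]
[  5   7  17  17 206] [401.2184466  155.09223301]
(array([ 0.60623032, -0.20736673,  0.11133068]), np.float64(0.0007210130950479447)) [ 0.60686491 -0.20741819  0.11      ] [ 0.60492412 -0.2061713   0.11      ]
t 0.3 tcp [ 0.1423 -0.4791  0.248 ] jaw -73.5 tilt 0.04 w 0.0853 F [-0.1  0.1 -0.5] q [-1.28  0.24  0.    1.34 -0.    1.57]
delta mm [-125.7 -514.8   -1.9]
```

>>> {"method": "apply_moves", "body": {"moves": [[[0, 0, 0, -7], [0, 0, 0, -7], [0, 0, 0, -7], [0, -50, 0, 0], [0, -50, 0, 0], [0, -50, 0, 0], [0, -50, 0, 0], [0, -50, 0, 0], [0, -50, 0, 0], [0, -50, 0, 0]]], "hand": 1}}

```text
clock: 1.3
eef_pos: [0.4172, -0.2647, 0.2472]
tool_rot: [0.897, -0.442, 0.001, 0.001]
ft_force: [-0.3, -0.5, 0.7]
grip_width: 0.0857
```

```bash
python3 -c "
from h import *
delta([.6,-.212,.22])"
```

```text
t 1.3 tcp [ 0.4172 -0.2647  0.2472] jaw -52.5 tilt 0.12 w 0.0857 F [-0.3 -0.5  0.7] q [-0.56  0.23 -0.01  1.33 -0.    1.92]
delta mm [  69.5 -177.1   27.2]
```

>>> {"method": "apply_moves", "body": {"moves": [[[14, -37, 5, 0], [14, -37, 5, 0], [14, -37, 5, 0], [14, -37, 5, 0], [13, -37, 5, 0], [0, 0, 5, 0], [0, 0, 5, 0], [0, 0, 5, 0], [0, 0, 0, 0], [0, 0, 0, 0]]]}}

```text
clock: 2.3
eef_pos: [0.6151, -0.1972, 0.2028]
tool_rot: [0.899, -0.438, -0.001, 0.001]
ft_force: [0.4, 0.8, 0.4]
grip_width: 0.0852
```

```bash
python3 -c "
from h import *
delta([.606,-.207,.113])"
```

```text
t 2.3 tcp [ 0.6151 -0.1972  0.2028] jaw -52.0 tilt 0.14 w 0.0852 F [0.4 0.8 0.4] q [-0.31  0.56  0.36  1.38 -0.    2.17]
delta mm [ 2.1 12.9 89.9]
```

>>> {"method": "apply_moves", "body": {"moves": [[[2, 12, 10, 0], [0, 0, 15, 0], [0, 0, 15, 0], [0, 0, 15, 0], [0, 0, 12, 0], [0, 0, 8, 0], [0, 0, 4, 0], [0, 0, 0, 0], [0, 0, 0, 0], [0, 0, 0, 0]]]}}

```text
clock: 3.3
eef_pos: [0.6051, -0.2122, 0.1304]
tool_rot: [0.897, -0.442, 0.006, 0.001]
ft_force: [1.2, -0.1, -0.0]
grip_width: 0.0853
```

```bash
python3 -c "
from h import *
delta([.606,-.207,.113]); s=snap('scene','s1')['color']; t=snap('top','t1')['color']
a=cv2.resize(s[180:330,190:360],None,fx=2.2,fy=2.2); b=cv2.resize(t[90:240,330:460],None,fx=2.2,fy=2.2)
cv2.imwrite('pics/c1.png',np.hstack([a,b])[:,:,::-1])"
```

```text
t 3.3 tcp [ 0.6051 -0.2122  0.1304] jaw -52.4 tilt 0.71 w 0.0853 F [ 1.2 -0.1 -0. ] q [-0.34  0.58  0.2   1.18 -0.    2.15]
delta mm [-3.8 -3.8 17.4]
```

View pics/c1.png

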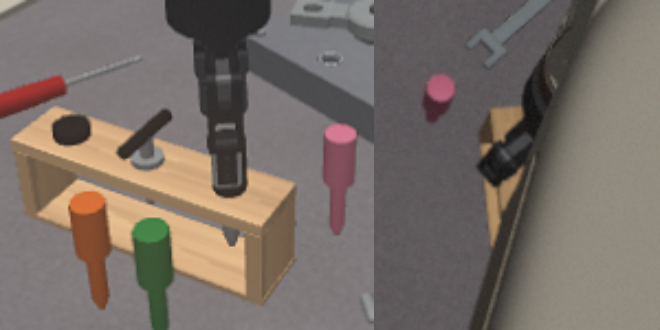

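The scene view shows the fingers straddling the tall grip (about (228,185) in the crop). The T bar and decoys are clear. Lower the last bit and close.

>>> {"method": "apply_moves", "body": {"moves": [[[-4, -4, 6, 0], [0, 0, 6, 0], [0, 0, 5, 0], [0, 0, 2, 0], [0, 0, 0, 0], [0, 0, 0, 0], [0, 0, 0, 0], [0, 0, 0, 0], [0, 0, 0, 0], [0, 0, 0, 0]]]}}

```text
clock: 4.4
eef_pos: [0.6067, -0.2061, 0.1102]
tool_rot: [0.897, -0.441, 0.007, 0.001]
ft_force: [-0.1, -0.7, 0.4]
grip_width: 0.0854
```

```bash
python3 -c "
from h import *
delta([.606,-.207,.113])"
```

```text
t 4.4 tcp [ 0.6067 -0.2061  0.1102] jaw -52.4 tilt 0.77 w 0.0854 F [-0.1 -0.7  0.4] q [-0.33  0.59  0.17  1.14 -0.    2.16]
delta mm [ 0.4  1.1 -2.8]
```

>>> {"method": "apply_moves", "body": {"moves": [[[0, 0, -3, 0], [0, 0, 0, 0], [0, 0, 0, 0], [0, 0, 0, 0], [0, 0, 0, 0], [0, 0, 0, 0], [0, 0, 0, 0], [0, 0, 0, 0], [0, 0, 0, 0], [0, 0, 0, 0]]], "hand": -1}}

```text
clock: 5.4
eef_pos: [0.607, -0.2062, 0.1142]
tool_rot: [0.897, -0.441, 0.007, 0.0]
ft_force: [-1.0, -0.1, 1.0]
grip_width: 0.027
```

```bash
python3 -c "
from h import *
delta([.606,-.207,.113])"
```

```text
t 5.4 tcp [ 0.607  -0.2062  0.1142] jaw -52.4 tilt 0.85 w 0.027 F [-1.  -0.1  1. ] q [-0.33  0.59  0.18  1.14 -0.    2.16]
delta mm [-0.   1.3  1.2]
```

Gripped at 27 mm. Lift.

>>> {"method": "apply_moves", "body": {"moves": [[[0, 0, -5, 0], [0, 0, -10, 0], [0, 0, -15, 0], [0, 0, -20, 0], [0, 0, -20, 0], [0, 0, -20, 0], [0, 0, -10, 0], [0, 0, -5, 0], [0, 0, 0, 0], [0, 0, 0, 0]]]}}

```text
clock: 6.4
eef_pos: [0.6046, -0.205, 0.2238]
tool_rot: [0.897, -0.441, 0.006, 0.001]
ft_force: [0.1, 0.5, -1.4]
grip_width: 0.0265
```

```bash
python3 -c "
from h import *
delta([.4916,.125,.2])"
```

```text
t 6.4 tcp [ 0.6046 -0.205   0.2238] jaw -52.4 tilt 0.64 w 0.0265 F [ 0.1  0.5 -1.4] q [-0.33  0.52  0.36  1.4  -0.    2.16]
delta mm [-330.6 -111.9   20.7]
```

>>> {"method": "apply_moves", "body": {"moves": [[[-15, -5, 0, 0], [-30, -10, 0, 0], [-40, -13, 0, 0], [-45, -15, 0, 0], [-45, -15, 0, 0], [-45, -15, 0, 0], [-40, -13, 0, 0], [-25, -9, 0, 0], [-10, -4, 0, 0], [0, 0, 0, 0]]]}}

```text
clock: 7.4
eef_pos: [0.494, 0.0976, 0.2087]
tool_rot: [0.896, -0.443, -0.003, 0.005]
ft_force: [-0.2, -1.0, -1.7]
grip_width: 0.0269
```

```bash
python3 -c "
from h import *
delta([.4916,.125,.2]); s=snap('scene','s2')['color']; t=snap('top','t2')['color']
a=cv2.resize(s[100:260,270:430],None,fx=2.4,fy=2.4); b=cv2.resize(t[100:260,170:330],None,fx=2.4,fy=2.4)
cv2.imwrite('pics/c2.png',np.hstack([a,b])[:,:,::-1])"
```

```text
t 7.4 tcp [0.494  0.0976 0.2087] jaw -52.6 tilt 0.67 w 0.0269 F [-0.2 -1.  -1.7] q [ 0.2   0.28 -0.05  1.25 -0.    2.69]
delta mm [-23.2 -14.8   8.6]
```

View pics/c2.png

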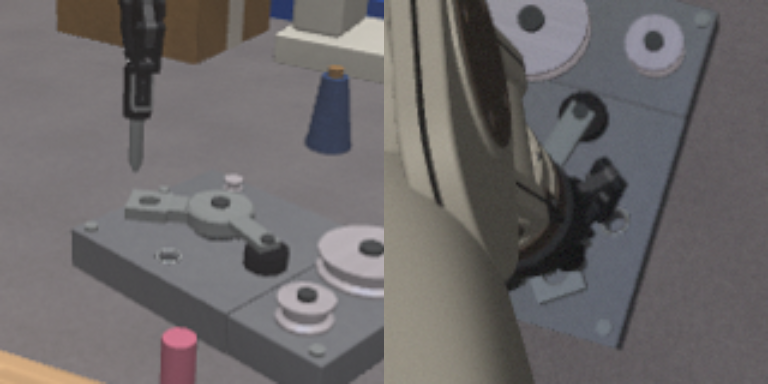

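The scene crop shows the pin hanging upright with its nose at scene (327,171). The eye is at (332.5,183.3) and the hole at (340.4,206.3), which match the predictions. Move over the eye.

>>> {"method": "apply_moves", "body": {"moves": [[[-8, -5, 4, 0], [-8, -5, 7, 0], [-5, -4, 8, 0], [-2, -1, 7, 0], [0, 0, 4, 0], [0, 0, 2, 0], [0, 0, 0, 0], [0, 0, 0, 0], [0, 0, 0, 0], [0, 0, 0, 0]]]}}

```text
clock: 8.5
eef_pos: [0.494, 0.1209, 0.1727]
tool_rot: [0.894, -0.448, -0.003, 0.006]
ft_force: [-0.0, -0.1, -1.2]
grip_width: 0.0264
```

```bash
cat >> h.py <<'E'
def nose(L=.089):
    o=telemetry.get_obs(); return o["eef_pos"]+L*R.from_quat(o["tool_rot"]).as_matrix()[:,2]
E
python3 -c "
from h import *
delta([.4916,.125,.138]); n=nose(); c=snap('scene','s3'); print(n,proj(c,n)); s=c['color']
cv2.imwrite('pics/c3.png',cv2.resize(s[140:220,290:390],None,fx=6,fy=6,interpolation=cv2.INTER_CUBIC)[:,:,::-1])"
```

```text
t 8.5 tcp [0.494  0.1209 0.1727] jaw -53.2 tilt 0.76 w 0.0264 F [-0.  -0.1 -1.2] q [ 0.24  0.31 -0.1   1.17 -0.01  2.74]
delta mm [-4.7 -1.  34.6]
[0.49305695 0.12020296 0.08366134] [331.38917594 180.83674231]
```

View pics/c3.png

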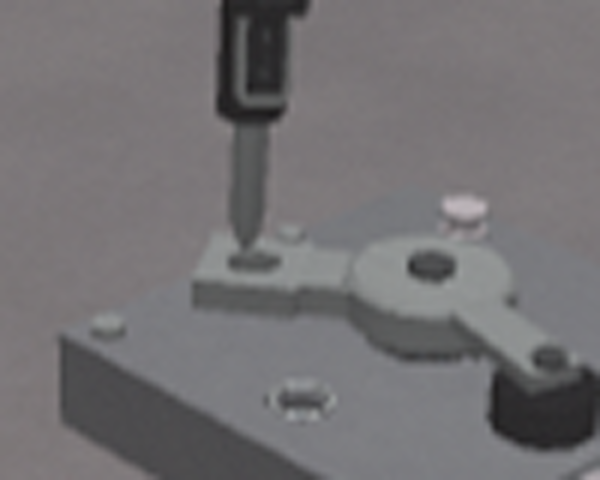

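The nose is seen at scene (331.2,181.7), 1 px from the prediction, and the eye at (332.3,183.7). Correct by 5 mm and lower to about 5 mm above the base.

>>> {"method": "apply_moves", "body": {"moves": [[[-5, -2, 0, 0], [0, 0, 0, 0], [0, 0, 3, 0], [0, 0, 6, 0], [0, 0, 6, 0], [0, 0, 6, 0], [0, 0, 5, 0], [0, 0, 3, 0], [0, 0, 0, 0], [0, 0, 0, 0]]]}}

```text
clock: 9.55
eef_pos: [0.4918, 0.1262, 0.1406]
tool_rot: [0.894, -0.448, -0.003, 0.006]
ft_force: [0.7, -0.3, -1.2]
grip_width: 0.0267
```

```bash
python3 -c "
from h import *
delta([.4916,.125,.138]); n=nose(); c=snap('scene','s4'); print(n,proj(c,n)); s=c['color']
cv2.imwrite('pics/c4.png',cv2.resize(s[140:220,290:390],None,fx=6,fy=6,interpolation=cv2.INTER_CUBIC)[:,:,::-1])"
```

```text
t 9.6 tcp [0.4918 0.1262 0.1406] jaw -53.2 tilt 0.8 w 0.0267 F [ 0.7 -0.3 -1.2] q [ 0.25  0.34 -0.15  1.09 -0.01  2.75]
delta mm [0.9 0.9 2.6]
[0.49079462 0.12551959 0.05161809] [331.46030399 191.09692845]
```

View pics/c4.png

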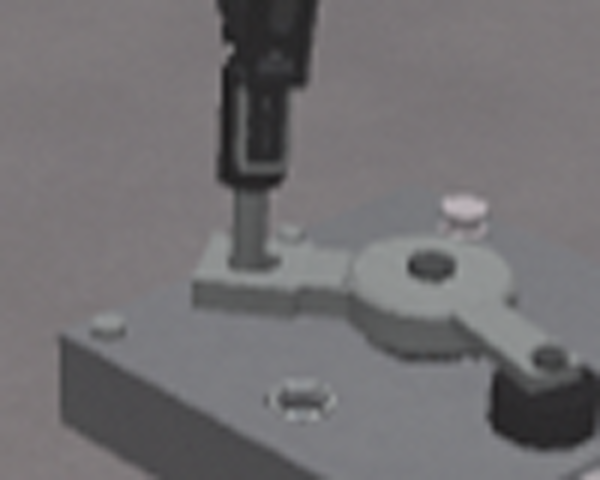

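The pin is through the eye with forces near zero. Work out the arc.

```bash
python3 -c "
from h import *
r=R.from_quat(telemetry.get_obs()['tool_rot']); c=np.array([.5625,.1515]); n=nose()
h=np.array([.5426,.0771]); a0=np.arctan2(*(n[:2]-c)[::-1]); a1=np.arctan2(*(h-c)[::-1]); print(np.degrees([a0,a1]),np.hypot(*(n[:2]-c)),np.hypot(*(h-c)))
A=np.linspace(a0,a1,17); P=np.c_[c+.0755*np.c_[np.cos(A),np.sin(A)],np.zeros(17)]; P[0,:2]=n[:2]
print((r.inv().apply(np.diff(P,axis=0))*1000).round(1)); print(P.round(4)[[8,16]])"
```

```text
[-160.09928115 -104.97454715] 0.07627973092438975 0.07701538807277414
[[ 4.6  0.4  0. ]
 [ 4.4  0.9  0. ]
 [ 4.5  0.7  0. ]
 [ 4.5  0.4  0. ]
 [ 4.5  0.1  0. ]
 [ 4.5 -0.2 -0. ]
 [ 4.5 -0.4 -0. ]
 [ 4.5 -0.7 -0. ]
 [ 4.4 -1.  -0. ]
 [ 4.4 -1.2 -0. ]
 [ 4.3 -1.5 -0. ]
 [ 4.2 -1.8 -0. ]
 [ 4.1 -2.  -0. ]
 [ 3.9 -2.2 -0. ]
 [ 3.8 -2.5 -0. ]
 [ 3.6 -2.7 -0. ]]
[[0.5115 0.0959 0.    ]
 [0.543  0.0786 0.    ]]
```

>>> {"method": "apply_moves", "body": {"moves": [[[3, 0.5, 0, 0], [5, 1, 0, 0], [5, 0.7, 0, 0], [5, 0.4, 0, 0], [5, 0, 0, 0], [5, -0.3, 0, 0], [5, -0.5, 0, 0], [3, -0.5, 0, 0], [0, 0, 0, 0], [0, 0, 0, 0]]]}}

```text
clock: 10.6
eef_pos: [0.5147, 0.096, 0.1415]
tool_rot: [0.894, -0.448, -0.004, 0.003]
ft_force: [-0.5, 2.2, -1.1]
grip_width: 0.0266
```

```bash
python3 -c "
from h import *
delta([.5115,.0959,.14]); n=nose(); print(n)
r=R.from_quat(telemetry.get_obs()['tool_rot']); c=np.array([.5625,.1515])
a0=np.arctan2(*(n[:2]-c)[::-1]); a1=np.radians(-105);print(np.degrees(a0),np.hypot(*(n[:2]-c)))
A=np.linspace(a0,a1,9); P=np.c_[c+.0755*np.c_[np.cos(A),np.sin(A)],np.zeros(9)]; P[0,:2]=n[:2]
print((r.inv().apply(np.diff(P,axis=0))*1000).round(1))"
```

```text
t 10.6 tcp [0.5147 0.096  0.1415] jaw -53.2 tilt 0.62 w 0.0266 F [-0.5  2.2 -1.1] q [ 0.18  0.37 -0.11  1.11  0.    2.68]
delta mm [-1.8  2.6  1.5]
[0.51375084 0.09586155 0.05246119]
-131.2241135901685 0.07397375839312088
[[ 4.5  0.5 -0. ]
 [ 4.1 -1.3 -0. ]
 [ 4.1 -1.5 -0. ]
 [ 4.  -1.7 -0. ]
 [ 3.9 -1.9 -0. ]
 [ 3.7 -2.2 -0. ]
 [ 3.6 -2.4 -0. ]
 [ 3.5 -2.6 -0. ]]
```

>>> {"method": "apply_moves", "body": {"moves": [[[3, 0.5, 0.5, 0], [4, -0.7, 0.5, 0], [4, -1.3, 0, 0], [4, -1.7, 0, 0], [4, -2, 0, 0], [4, -2.2, 0, 0], [4, -2.4, 0, 0], [3, -2.5, 0, 0], [0, 0, 0, 0], [0, 0, 0, 0]]]}}

```text
clock: 11.6
eef_pos: [0.5428, 0.0785, 0.1395]
tool_rot: [0.894, -0.447, -0.007, 0.004]
ft_force: [-2.0, 1.9, 0.2]
grip_width: 0.0267
```

```bash
python3 -c "
from h import *
n=nose(); delta(telemetry.get_obs()['eef_pos']+np.r_[np.array([.5426,.0771])-n[:2],0]); c=snap('scene','s5'); print(n,proj(c,n)); s=c['color']
cv2.imwrite('pics/c5.png',cv2.resize(s[140:220,290:390],None,fx=6,fy=6,interpolation=cv2.INTER_CUBIC)[:,:,::-1])"
```

```text
t 11.6 tcp [0.5428 0.0785 0.1395] jaw -53.1 tilt 0.89 w 0.0267 F [-2.   1.9  0.2] q [ 0.14  0.42 -0.04  1.13  0.    2.64]
delta mm [ 1.7 -0.1 -0. ]
[0.54146693 0.07837062 0.05051601] [339.87880762 204.55244824]
```

View pics/c5.png

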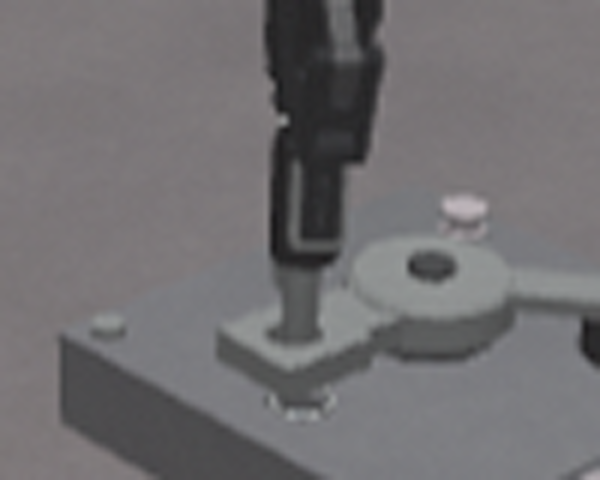

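The wheel has swung round, and the lug stands over the hole (ring at about (340,207) in the scene). Nudge and start lowering.

>>> {"method": "apply_moves", "body": {"moves": [[[2, 0, 0, 0], [0, 0, 0, 0], [0, 0, 2, 0], [0, 0, 2, 0], [0, 0, 2, 0], [0, 0, 2, 0], [0, 0, 2, 0], [0, 0, 2, 0], [0, 0, 0, 0], [0, 0, 0, 0]]]}}

```text
clock: 12.65
eef_pos: [0.5436, 0.0773, 0.1268]
tool_rot: [0.895, -0.447, -0.006, 0.004]
ft_force: [-2.3, 2.5, 1.5]
grip_width: 0.0266
```

```bash
python3 -c "
from h import *
n=nose(); print(n,telemetry.get_obs()['ft_torque']);delta(telemetry.get_obs()['eef_pos']+np.r_[np.array([.5426,.0771])-n[:2],0])"
```

```text
[0.54225236 0.07724484 0.03783313] [ 0.69943814  0.51043675 -0.03500799]
t 12.7 tcp [0.5436 0.0773 0.1268] jaw -53.1 tilt 0.85 w 0.0266 F [-2.3  2.5  1.5] q [ 0.14  0.43 -0.06  1.1   0.    2.64]
delta mm [ 0.3 -0.2 -0. ]
```

>>> {"method": "apply_moves", "body": {"moves": [[[0, 0, 2, 0], [0, 0, 3, 0], [0, 0, 3, 0], [0, 0, 3, 0], [0, 0, 3, 0], [0, 0, 3, 0], [0, 0, 2, 0], [0, 0, 1, 0], [0, 0, 0, 0], [0, 0, 0, 0]]]}}

```text
clock: 13.65
eef_pos: [0.5436, 0.0773, 0.105]
tool_rot: [0.895, -0.447, -0.006, 0.004]
ft_force: [-3.1, 2.5, 1.9]
grip_width: 0.027
```

```bash
python3 -c "
from h import *
n=nose(); print(n,telemetry.get_obs()['ft_torque']);delta(telemetry.get_obs()['eef_pos']+np.r_[np.array([.5426,.0771])-n[:2],0])"
```

```text
[0.54228898 0.07722435 0.01604605] [0.62996664 0.50249073 0.00754451]
t 13.7 tcp [0.5436 0.0773 0.105 ] jaw -53.1 tilt 0.82 w 0.027 F [-3.1  2.5  1.9] q [ 0.14  0.45 -0.09  1.05  0.    2.64]
delta mm [ 0.3 -0.2 -0. ]
```

Nearly home. A couple of mm more until contact.

>>> {"method": "apply_moves", "body": {"moves": [[[0, 0, 1, 0], [0, 0, 1, 0], [0, 0, 1, 0], [0, 0, 0, 0], [0, 0, 0, 0], [0, 0, 0, 0], [0, 0, 0, 0], [0, 0, 0, 0], [0, 0, 0, 0], [0, 0, 0, 0]]]}}

```text
clock: 14.65
eef_pos: [0.5443, 0.0772, 0.1031]
tool_rot: [0.895, -0.447, -0.005, 0.003]
ft_force: [-2.6, 2.0, 0.6]
grip_width: 0.0268
```

>>> {"method": "apply_moves", "body": {"moves": [[[0, 0, 0, 0], [0, 0, 0, 0], [0, 0, 0, 0], [0, 0, 0, 0], [0, 0, 0, 0], [0, 0, 0, 0], [0, 0, 0, 0], [0, 0, 0, 0], [0, 0, 0, 0], [0, 0, 0, 0]]], "hand": 1}}

```text
clock: 15.65
eef_pos: [0.5471, 0.0742, 0.1034]
tool_rot: [0.894, -0.448, -0.001, 0.005]
ft_force: [0.3, -0.4, -0.4]
grip_width: 0.0852
```

>>> {"method": "apply_moves", "body": {"moves": [[[0, 0, -5, 0], [0, 0, -10, 0], [0, 0, -15, 0], [0, 0, -20, 0], [0, 0, -25, 0], [0, 0, -25, 0], [0, 0, -20, 0], [0, 0, -10, 0], [0, 0, 0, 0], [0, 0, 0, 0]]]}}

```text
clock: 16.65
eef_pos: [0.5479, 0.0754, 0.2438]
tool_rot: [0.894, -0.448, 0.0, 0.004]
ft_force: [-0.4, -0.1, -0.0]
grip_width: 0.0853
```

```bash
python3 -c "
from h import *
delta([.4,0.,.25]); c=snap('scene','s6'); s=c['color']
print('pred grip',proj(c,[.5426,.0771,.099]),'top',proj(c,[.5426,.0771,.124]),'bottom',proj(c,[.5426,.0771,.074]))
cv2.imwrite('pics/c6.png',cv2.resize(s[130:230,290:390],None,fx=5,fy=5,interpolation=cv2.INTER_CUBIC)[:,:,::-1])"
```

```text
t 16.6 tcp [0.5479 0.0754 0.2438] jaw -53.2 tilt 0.44 w 0.0853 F [-0.4 -0.1 -0. ] q [ 0.14  0.35  0.15  1.37 -0.01  2.64]
delta mm [-28.2 163.6  -5.2]
pred grip [340.58349688 186.98688572] top [340.87507226 177.40688505] bottom [340.29781777 196.33161215]
```

View pics/c6.png

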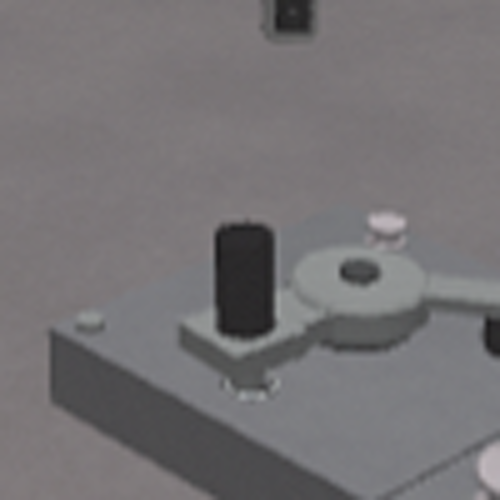

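The grip sits on the lug at scene (339,186), against a prediction of (340.6,187). It is upright, with the shank visible in the hole below the lug. Hand in.

```bash
python3 -c "
from h import *
c=cams.camera('scene'); m=(c['color'][165:210,325:355].max(2)<70).astype(np.uint8)
k,l,st,ce=cv2.connectedComponentsWithStats(m); i=1+st[1:,4].argmax(); u=ce[i]+[325,165]; print(st[i],u,onz(c,*u,.099))
print(workorder.job_done())"
```

```text
[  8  10  12  23 256] [338.53515625 185.546875  ] [0.5349208  0.08100168 0.099     ]
the job is handed in; nothing more can be done
None
```

The tension wheel is locked over the hole, with the tall-grip pin upright and pushed down through the eye until its grip rests on the lug. I handed the job in at about 17 s of the 45 s allowed; no verdict is reported.

**What I did:**
- I took the tall black grip from the end of the rack and lowered the nose through the eye to about 5 mm above the base.
- I swung the wheel anticlockwise by about 55°; the spring pull was about 3 N.
- I pushed the pin in to a TCP height of 103 mm, opened the gripper and lifted clear.

**Last checks:**
- **Position and height:** the final one-camera measurement puts the grip's centre about 9 mm from my hole estimate, assuming it is 99 mm above the table. The limit is 25 mm. My estimate from the picture beforehand was about 3 mm, so the two disagree. The spring pulling the pin over and the way the grip's outline was masked may explain it.
- **Eye over the hole:** I did not measure this after release. The pin stands through both, and the last picture shows it.
- **Upright:** the pin looks upright in the last picture; I did not measure its tilt.
- **Robot clear:** the gripper is about 14 cm above the pin and touches nothing. Forces stayed under about 5 N in every reading.

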